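# Snap the lid of a round food box shut, clip by clip

### The job

The lid of the round white food box has only been laid on. Snap it shut with the fingertips: press straight down on the lid's rim above its three clips, working round from clip to clip rather than forcing all of them at once, until all three have clicked home and the lid sits level and fully down. Only press: do not pick up or shift the box or its lid, and leave the other things on the worktop alone.

Things in the scene. Friction and masses are not known exactly. Their poses are not given: they have to be found in the camera images.
- food_box: Loose round white plastic food box, full, about 0.8 kg, 70 mm high without lid, 144 mm across the mouth, 116 mm the foot. The clips hook under a bead round it, 8 mm below the mouth. Origin at the centre of its underside, z up. It stands ahead of the robot and to its right, turned any way. A fixed coffee maker some 0.35 m tall stands at x 0.58 to 0.87, y 0.04 to 0.28: keep the gripper clear.
- lid: Loose rigid grey plastic lid, 155 mm across, rim 4.5 mm thick, middle panel (91 mm) raised 2 mm. Three spring clips, 120 degrees apart, each show from above as an ear 30 mm wide jutting out 6.5 mm, with three short ribs inside it. Origin mid rim plate, 4.5 mm below the rim's top; x to the first ear. Rim top about 88 mm above the worktop when laid on, 78 mm when home.
- tab_a (a point): Where to press above a clip, in the lid's +x direction: on the top face of the lid's rim, 66 mm from the lid's middle, 11 mm inside its edge. About 88 mm above the worktop while unsnapped, 78 mm once snapped. Pressed straight down it takes roughly 13 N (8 to 18), then gives way with a snap and stops hard at 78 mm; released early it stays unsnapped.
- tab_b (a point): Where to press above a clip, 120 degrees counter-clockwise from tab_a, seen from above: on the top face of the lid's rim, 66 mm from the lid's middle, 11 mm inside its edge. About 88 mm above the worktop while unsnapped, 78 mm once snapped. Pressed straight down it takes roughly 13 N (8 to 18), then gives way with a snap and stops hard at 78 mm; released early it stays unsnapped.
- tab_c (a point): Where to press above a clip, 120 degrees clockwise from tab_a, seen from above: on the top face of the lid's rim, 66 mm from the lid's middle, 11 mm inside its edge. About 88 mm above the worktop while unsnapped, 78 mm once snapped. Pressed straight down it takes roughly 13 N (8 to 18), then gives way with a snap and stops hard at 78 mm; released early it stays unsnapped.
- mug_tea: Bystander, not to be moved: cream mug with a handle, 83 x 117 x 94 mm, origin at the centre of its underside
- teaspoon: Bystander, not to be moved: steel teaspoon lying flat, 130 x 26 x 11 mm, origin under its middle
- tub_frosted: Bystander, not to be moved: oblong frosted storage tub with its own shut lid, 68 x 136 x 120 mm, origin at the centre of its underside
- spice_1: Bystander, not to be moved: small spice jar with a green cap, 46 mm across, 106 mm tall, origin at the centre of its underside
- ring_lid: Bystander, not to be moved: plain jar ring lying flat, 86 mm across, 14 mm high, origin at the centre of its underside

How it is judged:
By the outcome, as a careful person would: the job done as asked, in the order asked, and still so for the second after the job is handed in, with the robot touching nothing.
It also fails if it takes over 45 s, if anything falls off the work surface, if the arm or the gripper's body presses on something with over 40 N, if the wrist force passes 120 N, or if a joint passes its speed limit or range.

### The arm

A 6-joint arm with a two-finger parallel gripper is mounted at the origin on a cart in front of the work surface, level with it; the furniture and walls round the work are solid. World frame = base frame: x ahead of the robot, y to its left, z up, the work surface at z = 0. Lengths are in m, angles in rad, forces in N, time in s.
With the tool pointing down it reaches from about 0.25 to 0.775 m from the base axis. Payload 4 kg.
Tool frame: the origin (TCP) lies where the fingers leave the gripper's body, on its centre line; the fingertips stand 97 mm ahead of it and the grasp point (between the pads) lies 78 mm ahead of it (ctrl.tcp_to_tips is the distance from the TCP to the fingertips, in m); x points along the fingers, y is the direction in which the jaws open and shut, and the axes are right-handed (so a half turn about x gives the same grasp; the last joint's range is limited). The gripper opens to 94 mm and grips with 3 to 60 N. Pads are 16 mm wide; open, the fingers measure 119 mm over their backs; the gripper's body (75 mm by 177 mm) begins 78 mm behind the grasp point.
Start: joints at [1.224, 0.087, 1.371, -0, 1.684, -0.103], TCP at [0.133, 0.534, 0.303] pointing down, gripper open.
Joint ranges: [-3.1, 3.1], [-0.76, 2.03], [0.27, 2.55], [-1.08, 4.22], [0.17, 2.65], [-2.57, 2.57]. Speed limits (rad/s): [2.79, 2.79, 3.14, 3.14, 3.14, 3.14].

### API

Orientations are given as a unit quaternion [w, x, y, z].
In Python, from workcell import ctrl gives the robot as it stands. Calls block until the motion is done:
- ctrl.move_pose(position, orientation): joint-space move of the TCP to a pose.
- ctrl.move_straight(position, frame=None, v=0.15, threshold=None): straight line of the TCP; frame=None keeps the orientation; v is the mean speed in m/s. With threshold (N) it stops when the force on the tool has changed by that much, and returns True; else False.
- ctrl.goto_joints(angles): joint-space move.
- ctrl.set_gripper(opening): finger opening in m; the grip force is fixed at half the most; returns when the fingers have stopped.
- ctrl.wait(seconds).
- ctrl.solve_ik(position, orientation): joint angles nearest the present ones, or None.
- ctrl.grab_frame(name): name is "scene" or "top" or "wrist"; returns the picture (480x640x3 uint8, blue, green, red); there is no depth.
- ctrl.camera_model(name): a dict with "mtx" (3x3 intrinsics, pixels), "R" (3x3) and "t" (3): a world point X has camera coordinates R X + t; the wrist camera has in their place "hand_eye" (4x4, takes a point from camera to tool coordinates, whose origin is the TCP and whose axes are the tool frame's). Camera axes: x right, y down, z forward; pixel columns grow to the right and rows downward; lengths in m; the calibration is good to about 2 mm. The wrist camera is an equidistant fisheye: a pixel r from the principal point sees the ray r / f radians off the axis. A picture is of the moment at which its call begins: read the wrist's pose just before it. camera_model takes no time and is no camera call.
A pose or a line that the arm cannot do raises ctrl.PlanningError and nothing moves.
- ctrl.job_done(): hands the job in, once; it reports no verdict.
Readings, each from a call of its own:
- ctrl.get_time(): time.
- ctrl.get_qpos(): joint angles.
- ctrl.get_dq(): joint speeds.
- ctrl.get_effort(): joint torques, N m.
- ctrl.get_eef_pos(): TCP position.
- ctrl.get_ee_rot(): TCP orientation.
- ctrl.get_wrist_force(): force on the tool from outside, world axes, zero at the start.
- ctrl.get_wrist_torque(): the same for the moment, N m.
- ctrl.get_opening(): finger opening in m.
Only numpy, scipy, OpenCV 4.12 (cv2) and the standard library are available. Lean on these libraries where they do the work, as an engineer would, in place of code of your own. Each camera call takes 0.05 s, during which the arm holds its last target.

## Working session

There is one attempt and no reset: what is moved stays moved. The work goes in short steps, each a Python script; the robot and the scene stay as the last script left them, time stands still between calls to the robot, and variables do not carry over. Pictures are saved under pics/ and viewed, and the job is handed in when it is done.

```bash
mkdir -p pics
python3 - <<'E'
from workcell import ctrl
import cv2
for n in("scene","top"):
    cv2.imwrite(f"pics/{n}0.png",ctrl.grab_frame(n)); m=ctrl.camera_model(n); print(n,m)
print(ctrl.camera_model("wrist"),ctrl.get_time(),ctrl.get_ee_rot(),ctrl.get_opening(),ctrl.tcp_to_tips)
E
```

```text
scene {'mtx': array([[476.48640594,   0.        , 328.79815025],
       [  0.        , 476.48640594, 244.21793571],
       [  0.        ,   0.        ,   1.        ]]), 'R': array([[ 0.55398513, -0.83252561, -0.00125534],
       [-0.63095064, -0.41886699, -0.65303272],
       [ 0.54314064,  0.36256248, -0.75732866]]), 't': array([-0.45123769,  0.34420465,  0.93014746])}
top {'mtx': array([[434.69129807,   0.        , 314.83563435],
       [  0.        , 434.69129807, 236.46069788],
       [  0.        ,   0.        ,   1.        ]]), 'R': array([[ 0.02788049, -0.99954738,  0.01130075],
       [-0.99698593, -0.0286243 , -0.07210896],
       [ 0.0723998 , -0.00925626, -0.99733274]]), 't': array([-0.18355364,  0.56934435,  0.8712762 ])}
{'mtx': array([[371.64829954,   0.        , 319.58813909],
       [  0.        , 371.64829954, 237.04996175],
       [  0.        ,   0.        ,   1.        ]]), 'hand_eye': array([[ 8.73949120e-04, -2.37110989e-01,  9.71482174e-01,
        -8.23580493e-02],
       [ 9.99999615e-01,  1.37029425e-04, -8.66158560e-04,
         8.56805117e-04],
       [ 7.22540696e-05,  9.71482558e-01,  2.37111018e-01,
        -6.77863306e-02],
       [ 0.00000000e+00,  0.00000000e+00,  0.00000000e+00,
         1.00000000e+00]])} 0.1 [ 0.70170589  0.085266    0.70201654 -0.08666799] 0.09440090661805343 0.0972
```

View pics/scene0.png

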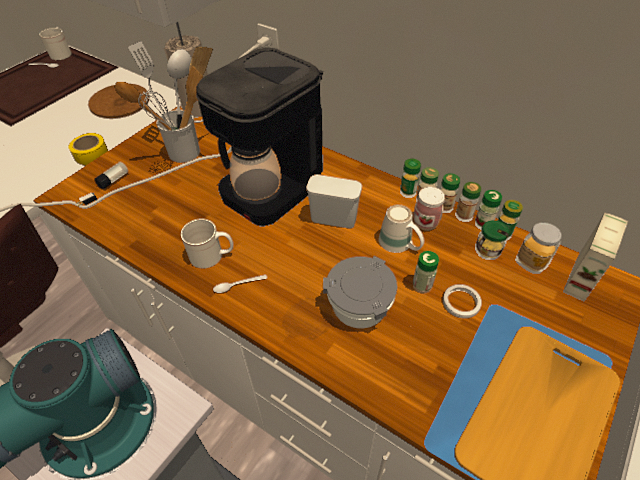

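View pics/top0.png

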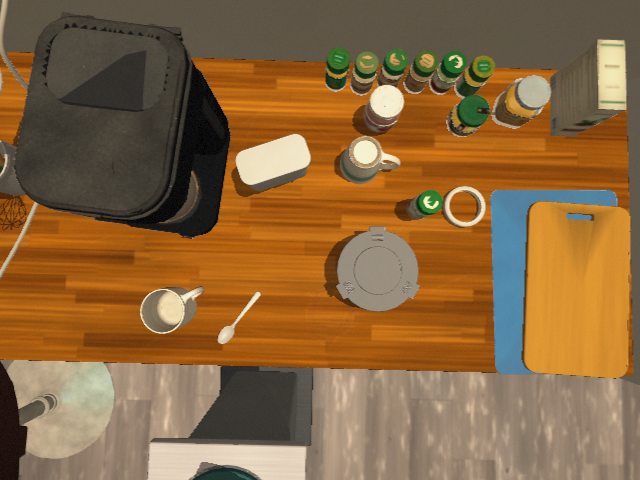

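The top picture shows the lid's centre near (378,271), with ears at about (377,234), (346,289) and (408,289). The spice jar is close by at (425,204). I'll zoom in and fit the lid.

```bash
cat > h.py <<'E'
import numpy as np, cv2
from workcell import ctrl
def proj(n,P):
    m=ctrl.camera_model(n); P=np.atleast_2d(P)
    c=P@m['R'].T+m['t']; p=c@m['mtx'].T; return p[:,:2]/p[:,2:]
def unproj(n,px,z):
    m=ctrl.camera_model(n); d=m['R'].T@np.linalg.inv(m['mtx'])@np.array([*px,1.]); o=-m['R'].T@m['t']
    return o+d*(z-o[2])/d[2]
def lidpts(c,yaw,z=.088):
    o=[]
    for t in np.linspace(0,2*np.pi,721):
        r=.0775
        for k in range(3):
            d=(t-yaw-k*2*np.pi/3+np.pi)%(2*np.pi)-np.pi
            if abs(d)<.015/.084: r=.084
        o.append([c[0]+r*np.cos(t),c[1]+r*np.sin(t),z])
    return np.array(o)
def tabs(c,yaw): return {k:np.array([c[0]+.066*np.cos(yaw+a),c[1]+.066*np.sin(yaw+a)]) for k,a in zip('abc',np.radians([0,120,-120]))}
E
python3 - <<'E'
from h import *
for p in((378,271),(377,234),(346,289),(408,289),(425,204)): print(p,unproj('top',p,.088))
im=cv2.imread('pics/top0.png'); cv2.imwrite('pics/crop0.png',cv2.resize(im[221:321,328:428],None,fx=6,fy=6,interpolation=cv2.INTER_CUBIC))
E
```

```text
(378, 271) [ 0.50738905 -0.28811958  0.088     ]
(377, 234) [ 0.57758424 -0.28499063  0.088     ]
(346, 289) [ 0.47187113 -0.22827959  0.088     ]
(408, 289) [ 0.47507563 -0.34545168  0.088     ]
(425, 204) [ 0.63790465 -0.37609724  0.088     ]
```

View pics/crop0.png

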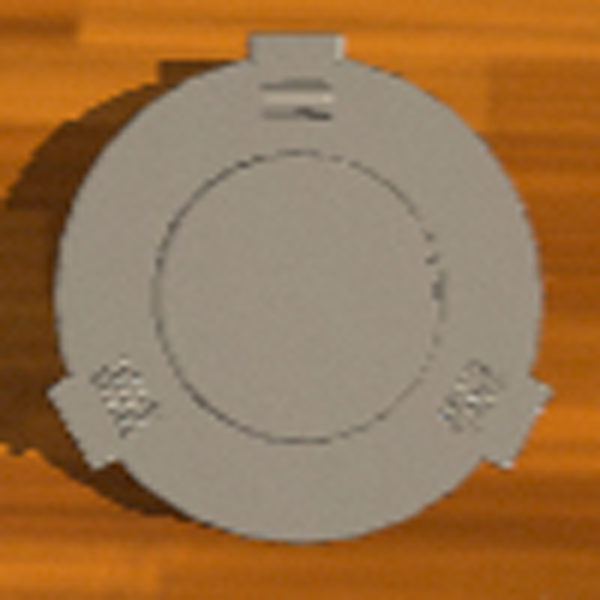

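Run:
```python
from h import *
from scipy.optimize import minimize
im=cv2.imread('pics/top0.png'); hsv=cv2.cvtColor(im,cv2.COLOR_BGR2HSV)
m=((hsv[...,1]<70)&(hsv[...,2]>90)).astype(np.uint8); z=np.zeros_like(m); z[225:317,332:424]=m[225:317,332:424]
n,l,s,_=cv2.connectedComponentsWithStats(z); i=1+np.argmax(s[1:,4]); m=(l==i).astype(np.float32)
print(s[i])
S=cv2.resize(m[221:321,328:428],None,fx=8,fy=8,interpolation=cv2.INTER_LINEAR)>.5
def cost(x):
    p=proj('top',lidpts(x[:2],x[2])); p=(p-[328,221]+.5)*8-.5
    q=np.zeros(S.shape,np.uint8); cv2.fillPoly(q,[np.round(p*16).astype(np.int32)],1,shift=4)
    return np.mean(q.astype(bool)!=S)
x0=[.5074,-.288,0.]
r=min((minimize(cost,[x0[0],x0[1],y],method='Nelder-Mead',options=dict(initial_simplex=np.array([x0[:2]+[y],[.511,-.288,y],[.507,-.284,y],[.507,-.288,y+.1]]))) for y in(-.1,0,.1)),key=lambda r:r.fun)
print(r.x,r.fun); c=r.x[:2]; yaw=r.x[2]
np.save('lid.npy',r.x); print(tabs(c,yaw))
for n in('top','scene'):
    im=cv2.imread(f'pics/{n}0.png'); f=4
    ctr=proj(n,[*c,.088])[0].astype(int); o=ctr-70; b=cv2.resize(im[o[1]:o[1]+140,o[0]:o[0]+140],None,fx=f,fy=f,interpolation=cv2.INTER_CUBIC)
    for q in proj(n,lidpts(c,yaw)): cv2.circle(b,tuple(int(v) for v in (q-o+.5)*f),1,(0,0,255),-1)
    for t in tabs(c,yaw).values(): cv2.circle(b,tuple(int(v) for v in (proj(n,[*t,.088])[0]-o+.5)*f),4,(0,255,0),-1)
    cv2.imwrite(f'pics/fit_{n}.png',b)
# IK
def q(jang):
    from scipy.spatial.transform import Rotation as R
    x=np.array([0,0,-1.]);y=np.array([np.cos(jang),np.sin(jang),0]);M=np.c_[x,y,np.cross(x,y)]
    a=R.from_matrix(M).as_quat(); return a[[3,0,1,2]]
for k,t in tabs(c,yaw).items():
    rad=np.arctan2(*(t-c)[::-1])
    for d in(90,-90):
        s=ctrl.solve_ik([*t,.09+.0972],q(rad+np.radians(d))); print(k,d,None if s is None else np.round(s,2))
```

```text
[ 336  227   83   84 5286]
[ 0.50914675 -0.28637358  0.02300954] 0.01635625
{'a': array([ 0.57512928, -0.28485509]), 'b': array([ 0.47484043, -0.22999028]), 'c': array([ 0.47747054, -0.34427538])}
a 90 [-0.55  0.34  1.31 -0.    1.5  -2.14]
a -90 [-0.55  0.34  1.31  0.    1.5   1.  ]
b 90 [-0.56  0.09  1.6  -0.    1.45  2.04]
b -90 [-0.56  0.09  1.6  -0.    1.45 -1.11]
c 90 [-0.72  0.22  1.45 -0.    1.47 -0.22]
c -90 None
```

View pics/fit_top.png

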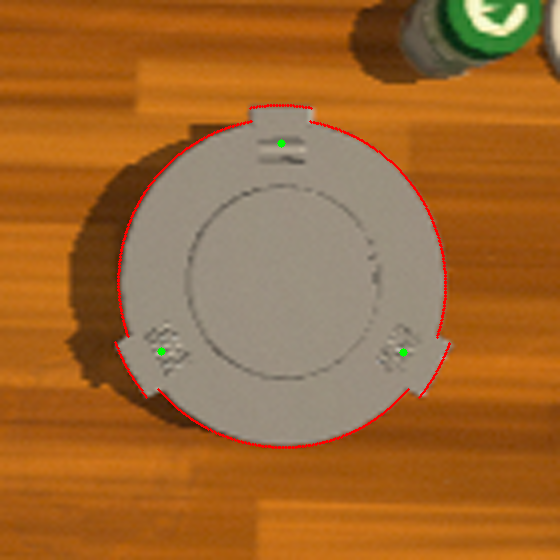

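View pics/fit_scene.png

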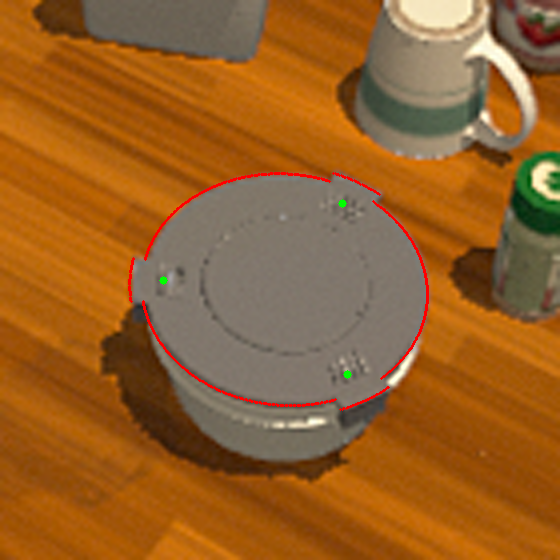

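Both views agree with the fit to about 1 mm. Next I'll close the gripper, swing in around the coffee maker at a short radius, and press tab c first.

```bash
cat >> h.py <<'E'
from scipy.spatial.transform import Rotation as Rot
X=np.load('lid.npy'); C=X[:2]; YAW=X[2]; T=tabs(C,YAW); L=.0972
def q(j):
    x=np.array([0,0,-1.]);y=np.array([np.cos(j),np.sin(j),0])
    return Rot.from_matrix(np.c_[x,y,np.cross(x,y)]).as_quat()[[3,0,1,2]]
def press(k,d,thr=32,hover=.105,low=.074):
    t=T[k]; rad=np.arctan2(*(t-C)[::-1])
    ctrl.move_pose([*t,.125+L],q(rad+np.radians(d)))
    ctrl.move_straight([*t,.095+L],v=.1)
    ctrl.wait(.2); f0=ctrl.get_wrist_force()
    hit=ctrl.move_straight([*t,low+L],v=.012,threshold=thr)
    p=ctrl.get_eef_pos(); f=ctrl.get_wrist_force()
    print(k,hit,'tip z',round(p[2]-L,4),'xy err',np.round(p[:2]-t,4),'f0',np.round(f0,1),'f',np.round(f,1),'t',round(ctrl.get_time(),2))
    ctrl.move_straight([*t,.125+L],v=.1)
E
python3 - <<'E'
from h import *
ctrl.set_gripper(0.0)
j=ctrl.get_qpos(); print(ctrl.get_opening(),ctrl.get_time())
ctrl.move_pose([.13,.34,.33],q(np.pi/2+np.arctan2(.34,.13)-np.pi)) if False else None
R0=ctrl.get_ee_rot()
s=ctrl.solve_ik([.082,.33,.33],R0); print(np.round(s,2))
ctrl.goto_joints(s)
s2=np.array(s); s2[0]=-.6; ctrl.goto_joints(s2)
print(ctrl.get_eef_pos(),ctrl.get_time())
press('c',90)
cv2.imwrite('pics/scene1.png',ctrl.grab_frame('scene'))
print(ctrl.get_time())
E
```

```text
0.00027817553756457106 1.5167
[ 1.16 -0.4   1.74 -0.    1.8  -0.17]
[ 0.30905422 -0.14219133  0.32992928] 4.275
c False tip z 0.0784 xy err [ 0.0003 -0.0006] f0 [ 0.  -0.2 -0.3] f [-4.3  2.2 16.1] t 7.92
8.6333
```

View pics/scene1.png

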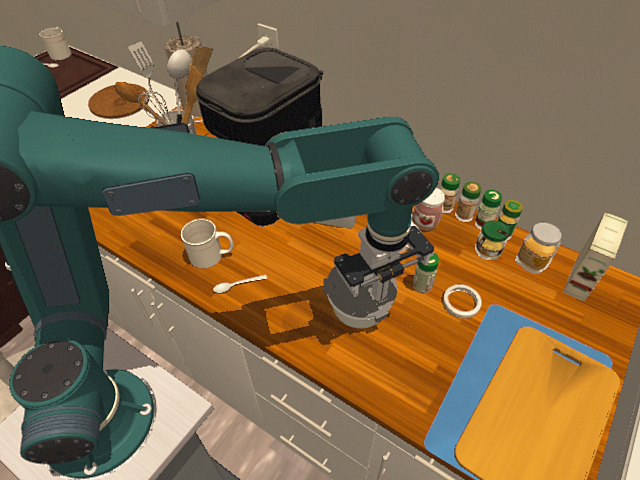

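The gripper hovers over tab c, at about (375,290) in the scene view. The tip stopped at 78.4 mm, which is the home height. The arm gives about 4 mm per 16 N, so I'll command a little deeper on a and b.

Run:
```python
from h import *
press('a',-90,low=.071)
press('b',-90,low=.071)
print(ctrl.get_time())
s=ctrl.solve_ik([.27,-.16,.33],ctrl.get_ee_rot()); ctrl.goto_joints(s)
s=np.array(s); s[0]=.5; ctrl.goto_joints(s)
for n in('top','scene'):
    im=ctrl.grab_frame(n); cv2.imwrite(f'pics/{n}2.png',im); f=4
    ctr=proj(n,[*C,.078])[0].astype(int); o=ctr-70; b=cv2.resize(im[o[1]:o[1]+140,o[0]:o[0]+140],None,fx=f,fy=f,interpolation=cv2.INTER_CUBIC)
    for p in proj(n,lidpts(C,YAW,.078))[::6]: cv2.circle(b,tuple(int(v) for v in (p-o+.5)*f),1,(0,0,255),-1)
    cv2.imwrite(f'pics/fit2_{n}.png',b)
print(ctrl.get_time())
```

```text
a False tip z 0.0778 xy err [ 0.0005 -0.0001] f0 [1.2 0.  0.9] f [-4.8  4.9 22.8] t 12.56
b False tip z 0.0775 xy err [ 0.0004 -0.0001] f0 [ 0.1 -0.6 -0.6] f [-8.9  6.  26.1] t 17.88
18.5667
20.9667
```

View pics/fit2_scene.png

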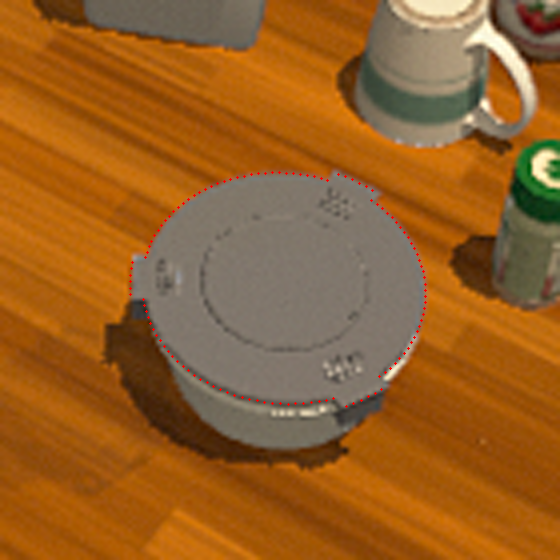

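View pics/top2.png

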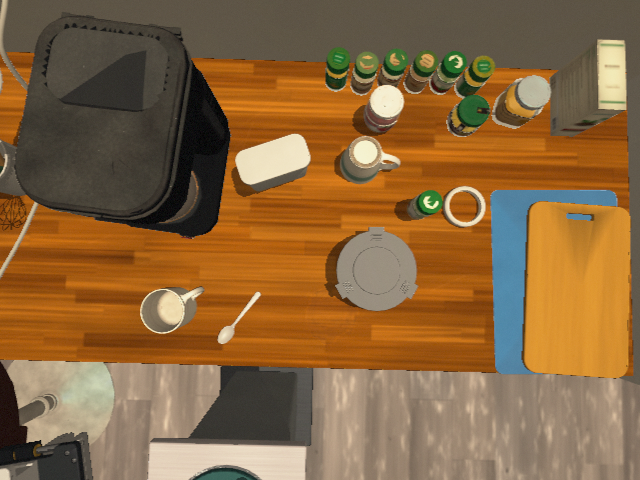

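The lid outline matches the home height of 78 mm all round, and nothing else has moved. c was pressed with only about 16 N, so I'll lightly probe all three tabs for their height and press c again if it is high.

Run:
```python
from h import *
s=ctrl.solve_ik([.27,-.16,.33],ctrl.get_ee_rot())
for i,(k,d) in enumerate((('c',90),('a',-90),('b',-90))):
    t=T[k]; rad=np.arctan2(*(t-C)[::-1])
    if i==0:
        j=np.array(ctrl.get_qpos()); j[0]=-.6; ctrl.goto_joints(j)
    ctrl.move_pose([*t,.110+L],q(rad+np.radians(d)))
    ctrl.move_straight([*t,.092+L],v=.1); ctrl.wait(.15)
    hit=ctrl.move_straight([*t,.073+L],v=.02,threshold=4)
    z=ctrl.get_eef_pos()[2]-L; print(k,hit,round(z,4),np.round(ctrl.get_wrist_force(),1),round(ctrl.get_time(),2))
    if z>.082:
        ctrl.move_straight([*t,.070+L],v=.012,threshold=35); print('re-press',ctrl.get_eef_pos()[2]-L)
    ctrl.move_straight([*t,.115+L],v=.15)
print(ctrl.get_time(), ctrl.get_wrist_force())
```

```text
c True 0.0782 [-0.7 -0.1  3.5] 24.57
a True 0.0783 [-0.7 -0.7  3.7] 27.27
b True 0.0782 [-0.2  0.5  4.2] 30.67
31.0667 [-0.1118392  -0.02095059  0.08012453]
```

All three tabs are at 78.2–78.3 mm, so the lid is level and home. I'll hand the job in with the tool clear of the lid.

Run:
```python
from h import *
p=ctrl.get_eef_pos(); ctrl.move_straight([p[0],p[1],.16+L],v=.1); print(ctrl.get_time()); ctrl.job_done()
```

```text
31.6667
the job is handed in; nothing more can be done
```

The lid is snapped shut on all three clips, and I handed the job in at 31.7 s with the gripper clear of everything. With the fingers closed I pressed straight down on tab c, then a, then b, with about 16, 23 and 26 N.

**Checks:** a light 4 N touch on each tab afterwards found the rim top at 78.2, 78.3 and 78.2 mm (c, a, b), so the lid is level and home. The camera views after the presses fit the 78 mm height. By eye, the other things on the worktop looked unmoved and the box unshifted to within about 1–2 mm.

**Not recorded:** I didn't log the force through each press, so I have no record of the clicks themselves. The evidence is the final heights. I took no pictures after the last light touches. No check failed or disagreed.

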